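# Unclip the ink-pot caddy and nest the clean pots on the stack

## Robot

A 6-joint arm with a two-finger parallel gripper is mounted at the origin on the work surface; the furniture and walls round the work are solid. World frame = base frame: x ahead of the robot, y to its left, z up, the work surface at z = 0. Lengths are in mm, angles in degrees, forces in N, time in s.
With the tool pointing down it reaches from about 300 to 850 mm from the base axis. Payload 4.2 kg.
Tool frame: the origin (TCP) lies midway between the tips of the shut fingers; the grasp point (between the pads) lies 19 mm behind it (pinch_z is the distance from the TCP to the grasp point, in mm); z points along the fingers, y is the line along which they close (so a half turn about z gives the same grasp; the last joint's range is limited). The gripper opens to 91 mm and grips with 3 to 60 N. Pads are 32 mm wide; open, the fingers measure 118 mm over their backs; the gripper's body (76 mm by 178 mm) begins 60 mm behind the grasp point.
Start: joints at [69.442, 18.312, 89.639, -0, 72.044, -1.146], TCP at [191.107, 542.329, 213.976] pointing down, gripper open.
Joint ranges: [-177.97, 177.97], [-48.28, 115.42], [12.27, 149.76], [-77.06, 257.06], [2.81, 150.46], [-146.56, 146.56]. Speed limits (degrees/s): [147.25, 147.25, 180, 180, 180, 180].

## Interface

Orientations are given as [roll, pitch, yaw] about the fixed x, y, z axes, in that order (R = Rz(yaw) Ry(pitch) Rx(roll)).
In Python, from workcell import * gives the robot as it stands.
- The arm moves only by the tool step_arm, never from a script. Its argument "steps" is a list of rows, each a list of 7 numbers: the turn, a rotation vector about the tool's x, y, z in degrees, then the shift along the tool's x, y, z in mm, then the opening, from 0 (shut) to 1 (fully open). In form: [[rx, ry, rz, x, y, z, hand], ...]. A call has exactly 8 rows; each row shifts and turns the commanded pose from where the row before left it, along the tool's axes as they then stand; what a row does not reach is not made up. A row lasts 1/8 s, in which the tool goes at most 62.5 mm and 10.7 degrees, less where a joint would pass 70% of its speed; a pose out of reach is approached as far as the arm can. A call is refused whole if a number of a shift passes 62.5 or a number of a turn 10.7, either way. A call with a gripper value outside its range is refused whole. The fingers move at their own pace and stop on an object; "force" is the grip in N (left out, the last holds). Time passes only in rows, so rows that do not move let the fingers close, or fill a call up. It gives the time, the measured TCP pose, the force, the opening and the grip force at its end, in the units of the state.
- state(): the state, without advancing time (a new reading comes with each control period).
- grab_frame(name): name is "side" or "top"; returns a dict with "image" (480x640x3 uint8, blue, green, red), "fovy" (degrees; the focal length in pixels is half the picture's height over the tangent of half this angle, whatever the lens; pixels are square), "cx", "cy" (the principal point, pixels), "origin" and "rotation" of the camera in the world. Camera axes: x right, y down, z forward; pixel columns grow to the right and rows downward; lengths in mm; the calibration is good to about 2 mm. A picture is of the moment at which its call begins. There is no depth.
- job_done(): hands the job in; it is judged then, once.
The state is a dict: "time_s": time; "qpos": joint angles; "qvel": joint speeds; "effort": joint torques, N m; "ee_pos": TCP position; "ee_rot": TCP orientation; "force": force on the tool from outside, world axes, zero at the start; "torque": the same for the moment, N m; "gripper_width": finger opening in mm; "gripper_force": force on a finger pad.
Only numpy, scipy, OpenCV 4.12 (cv2) and the standard library are available. Lean on these libraries where they do the work, as an engineer would, in place of code of your own. Each camera call takes 0.05 s, during which the arm holds its last target. There are 200 camera calls.

## Task

Two clean ink pots are to go back to the one in the caddy: flip the clips on both sides off the cover, lift the cover off and set it upright on the painted mat, then lower the two pots gently, one after the other, so that all three end nested upright in one stack in the caddy. Leave the cover off and the clips open, and do not disturb the three ink bottles behind it.

Things in the scene. Friction and masses are not known exactly. Their poses are not given: they have to be found in the camera images.
- caddy: grey square tray with rubber feet that does not move, 128 x 128 mm, 36 mm deep, wall 4 mm; floor 4 mm above the table, with a low ring in the middle (41 mm inside, 3 mm high) that centres the foot of the bottom pot. Origin: centre of the underside; a clip on its +y side (left) and on its -y side (right).
- clip_left (a joint): turn of the clip at the caddy's +y side, rad: 0 = hooked over the cover's flange, so that the cover cannot be lifted; 0.92 = flipped right out (end stop). Its tight spring hinge stays wherever it is left; pressing the tab down takes about 3 N, more at the stop. The hook is clear of the flange from 0.65.
- clip_left_tab (a point): top of that clip's blue finger tab, 5 mm from its outer edge; hooked, it is 104 mm from the caddy's centre toward its +y side, 46 mm above the table. Tab 36 mm wide, 78 to 109 mm from the centre; hinge axis 68 mm from the centre, 24 mm up. Pressed down with shut fingertips, following its arc, it swings out and down; broad tips reach the stop after about 30 mm.
- clip_right (a joint): turn of the clip at the caddy's -y side, rad: 0 = hooked over the cover's flange, so that the cover cannot be lifted; 0.92 = flipped right out (end stop). Its tight spring hinge stays wherever it is left; pressing the tab down takes about 3 N, more at the stop. The hook is clear of the flange from 0.65.
- clip_right_tab (a point): top of that clip's blue finger tab, 5 mm from its outer edge; hooked, it is 104 mm from the caddy's centre toward its -y side, 46 mm above the table. Tab 36 mm wide, 78 to 109 mm from the centre; hinge axis 68 mm from the centre, 24 mm up. Pressed down with shut fingertips, following its arc, it swings out and down; broad tips reach the stop after about 30 mm.
- cover: dust cover on the caddy: clear round dome 95 mm across on a grey flange 144 x 144 mm; under it a lip 116 x 116 mm, 4 mm high, that drops inside the tray with 2 mm play. 112 mm tall with its handle, 0.22 kg. Origin: centre of the lip's underside, z up (32 mm above the table on the caddy). Lift straight up 40 mm or more to clear the pot inside.
- cover_handle (a point): middle of the blue strap handle's bar on top of the dome, 106 mm above the cover's origin; the bar is 14 mm wide (along the cover's y), 12 mm thick and runs 72 mm along the cover's x, with 22 mm of free space under it and 10 mm posts at both ends. Grip it across, from above.
- paint_mat: flat brown-and-grey painted board mat that does not move, 205 (its x) x 298 (its y) x 4 mm. Origin: centre of the underside.
- pot_home: pot in the caddy, under the cover: white ink pot, blue rim, open top, 52 mm tall, 90 g: foot 34 mm wide, body tapering out to 55 mm at 36 mm up, then a straight collar 66-68 mm wide up to the rim (grip across it from above). Mouth 61 mm. Nested, the collar's underside rests on the rim below: origin 16 mm above the lower pot's, 2 mm side play. Origin: centre of the underside.
- pot_a: first loose pot, on the table: white ink pot, blue rim, open top, 52 mm tall, 90 g: foot 34 mm wide, body tapering out to 55 mm at 36 mm up, then a straight collar 66-68 mm wide up to the rim (grip across it from above). Mouth 61 mm. Nested, the collar's underside rests on the rim below: origin 16 mm above the lower pot's, 2 mm side play. Origin: centre of the underside.
- pot_b: second loose pot, on the table: white ink pot, blue rim, open top, 52 mm tall, 90 g: foot 34 mm wide, body tapering out to 55 mm at 36 mm up, then a straight collar 66-68 mm wide up to the rim (grip across it from above). Mouth 61 mm. Nested, the collar's underside rests on the rim below: origin 16 mm above the lower pot's, 2 mm side play. Origin: centre of the underside.
- ink_brown: brown ink bottle with a black cap, 61 mm across, 98 mm tall, bystander. Origin: centre of the underside.
- ink_black: black ink bottle with a dark red cap, 50 mm across, 92 mm tall, bystander. Origin: centre of the underside.
- ink_clear: clear bottle with a black cap, 46 mm across, 88 mm tall, bystander. Origin: centre of the underside.
Things that resemble listed ones, but are neither listed nor needed, are in the scene too. Leave any turquoise look-alike of the pot_a alone.

How it is judged (in metres and radians):
On the way, in this order (a step that is already met when the one before it is completed fails the run):
1. both clips are flipped out (past 0.7 rad) with the cover still in its place on the caddy (moved less than 15 mm) (value of joint each of clip_left, clip_right above 0.7 rad and distance of cover from where it was at the start of the episode below 0.015 m), for 0.2 s.
2. the cover lies the right way up and still on the painted mat (x of cover in the frame of paint_mat between -0.045 and 0.045 m and y of cover in the frame of paint_mat between -0.09 and 0.09 m and z of cover in the frame of paint_mat below 0.008 m and angle between cover's own z axis and vertical below 0.06 rad and linear speed of cover below 0.02 m/s), for 0.2 s.
At the end, for the whole second after the job is handed in: Three pots nested upright (0.06 rad) and still in the caddy, either order: origins 13.5-18.5 mm apart in height, axes within 4 mm; the bottom one on the floor within 8 mm of the caddy's middle; clips past 0.7 rad; cover flat on the mat, within 45 mm (mat x) and 90 mm (mat y) of its middle (all of step 2 and ((z of pot_a in the frame of pot_home between 0.0135 and 0.0185 m and horizontal distance between pot_a and pot_home below 0.004 m and z of pot_b in the frame of pot_a between 0.0135 and 0.0185 m and horizontal distance between pot_b and pot_a below 0.004 m) or (z of pot_b in the frame of pot_home between 0.0135 and 0.0185 m and horizontal distance between pot_b and pot_home below 0.004 m and z of pot_a in the frame of pot_b between 0.0135 and 0.0185 m and horizontal distance between pot_a and pot_b below 0.004 m)) and horizontal distance between pot_home and caddy below 0.008 m and z of pot_home in the frame of caddy below 0.007 m and angle between each of pot_home, pot_a, pot_b's own z axis and vertical below 0.06 rad and linear speed of each of pot_home, pot_a, pot_b below 0.02 m/s and value of joint each of clip_left, clip_right above 0.7 rad); the robot touches nothing.
It fails at once if a pot is tipped by more than 0.7 rad (angle between any of pot_home, pot_a, pot_b's own z axis and vertical above 0.7 rad).
It fails at once if a pot is dropped into the stack (let go over the caddy, it falls faster than 0.5 m/s) ((horizontal distance between pot_a and caddy below 0.06 m and contact force between the fingers and pot_a below 0.05 N and linear speed of pot_a above 0.5 m/s) or (horizontal distance between pot_b and caddy below 0.06 m and contact force between the fingers and pot_b below 0.05 N and linear speed of pot_b above 0.5 m/s)).
It fails at once if an ink bottle is shifted by more than 30 mm (distance of any of ink_brown, ink_black, ink_clear from where it was at the start of the episode above 0.03 m).
It also fails if it takes over 72 s, if anything falls off the work surface, if the arm or the gripper's body presses on something with over 40 N, if the wrist force passes 120 N, or if a joint passes its speed limit or range.

## Working session

There is one attempt and no reset: what is moved stays moved. The work goes in short steps, Python scripts to look and compute and a tool call to move; the robot and the scene stay as the last step left them, time stands still between calls to the robot, and variables do not carry over. Pictures are saved under pics/ and viewed, at most 10 in all, crops included, and the job is handed in when it is done.

Besides the shell and the picture viewer there is one more tool, called after "Call:" as name([rows], argument=value, ...), one row to a line, values as JSON. step_arm: Moves the arm, as the interface text tells. Its arguments: {"type":"object","properties":{"steps":{"type":"array","items":{"type":"array","items":{"type":"number"}}},"force":{"type":"number"}},"required":["steps"]}

```bash
mkdir -p pics; ls; python3 - <<'E'
from workcell import *
import cv2
s=state();print(s['ee_pos'],s['ee_rot'],s['gripper_width'],s['time_s'])
for n in('side','top'):
    f=grab_frame(n);cv2.imwrite(f'pics/{n}0.png',f['image'])
    print(n,f['fovy'],f['cx'],f['cy'],f['origin'],f['rotation'])
E
```

```text
pics
[190.92250499 541.82288254 213.11236553] [-1.79896616e+02 -1.87723023e-03  1.60586453e+02] 91.20418689195644 0.0
side 45.94967333373701 312.6615366290007 233.79451379059276 [ -26.7536812  -743.99709453  786.0937917 ] [-121.92175588    1.06668696  -34.36824293]
top 52.38156787583347 310.7673368236497 240.16866599579873 [ 344.66163163  108.08748924 1188.85162522] [-1.68200398e+02 -8.14431610e-02 -8.53107896e+01]
```

View pics/side0.png

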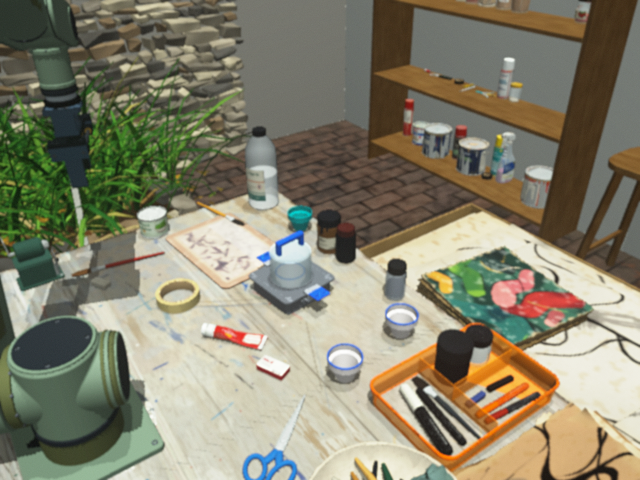

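View pics/top0.png

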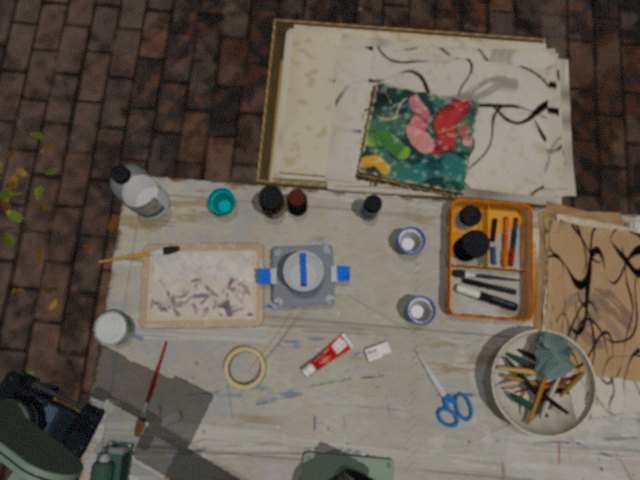

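Candidates. 
- **Pots:** white with blue rim at top (408,240) and (420,310), side (402,320) and (345,362). The turquoise look-alike is at top (221,202), side (300,217), and the white tin at (113,327) isn't a pot.
- **Mat:** the framed board at top (200,285), side (222,248). The green painting at (418,138) isn't it.
- **Caddy:** cover handle at top (302,268), tabs at (263,275) and (344,273).

Next I'll segment the blue parts and triangulate.

```bash
cat > h.py <<'E'
from workcell import *
import cv2, numpy as np
from scipy.spatial.transform import Rotation as R
from scipy.optimize import least_squares
class Cam:
    def __init__(s,n):
        f=grab_frame(n);s.im=f['image'];s.f=240/np.tan(np.radians(f['fovy']/2));s.c=np.array([f['cx'],f['cy']])
        s.o=np.array(f['origin']);s.R=R.from_euler('xyz',f['rotation'],degrees=True).as_matrix()
    def proj(s,p):
        q=(np.atleast_2d(p)-s.o)@s.R; return s.c+s.f*q[:,:2]/q[:,2:]
    def ray(s,uv): return s.R@np.append((np.array(uv)-s.c)/s.f,1)
    def atz(s,uv,z):
        d=s.ray(uv); return s.o+d*(z-s.o[2])/d[2]
    def blue(s,amin=15):
        hsv=cv2.cvtColor(s.im,cv2.COLOR_BGR2HSV)
        m=cv2.inRange(hsv,(102,90,50),(125,255,255))
        n,l,st,ce=cv2.connectedComponentsWithStats(m)
        return m,l,[(i,st[i].tolist(),ce[i].round(1).tolist()) for i in range(1,n) if st[i,4]>=amin]
def tri(c1,u1,c2,u2):
    r=least_squares(lambda p:np.r_[c1.proj(p)[0]-u1,c2.proj(p)[0]-u2],[400,0,50])
    return r.x.round(1),np.abs(r.fun).max().round(2)
E
python3 - <<'E'
from h import *
for n in('side','top'):
    c=Cam(n); print(n)
    for b in c.blue()[2]: print(b)
    if n=='top': A=cv2.resize(c.im[185:345,130:450],None,fx=2.4,fy=2.4,interpolation=cv2.INTER_CUBIC)
    else: B=c.im[200:400,160:440]
cv2.imwrite('pics/t1.png',A);cv2.imwrite('pics/s1.png',cv2.resize(B,None,fx=2.8,fy=2.8,interpolation=cv2.INTER_CUBIC))
E
```

```text
side
(27, [473, 157, 4, 12, 21], [474.4, 162.0])
(29, [504, 163, 10, 10, 66], [508.5, 167.0])
(33, [276, 230, 28, 26, 275], [289.5, 240.3])
(34, [257, 252, 14, 10, 88], [264.3, 256.7])
(36, [308, 286, 22, 15, 189], [318.9, 293.2])
(37, [386, 303, 14, 11, 27], [391.0, 306.7])
(38, [386, 304, 33, 21, 88], [405.3, 317.4])
(39, [327, 344, 36, 26, 158], [345.1, 357.7])
(40, [472, 392, 13, 10, 70], [478.5, 396.3])
(41, [243, 449, 60, 31, 760], [269.9, 464.8])
top
(3, [397, 228, 28, 26, 73], [412.2, 244.6])
(6, [491, 248, 4, 16, 49], [492.9, 255.1])
(7, [300, 253, 7, 33, 187], [302.8, 268.8])
(8, [337, 266, 13, 15, 190], [343.0, 273.0])
(9, [257, 268, 14, 16, 204], [263.6, 275.9])
(11, [420, 297, 16, 28, 52], [430.0, 311.9])
(12, [407, 302, 8, 21, 27], [408.9, 313.3])
(15, [437, 393, 36, 34, 481], [453.9, 408.8])
```

View pics/t1.png

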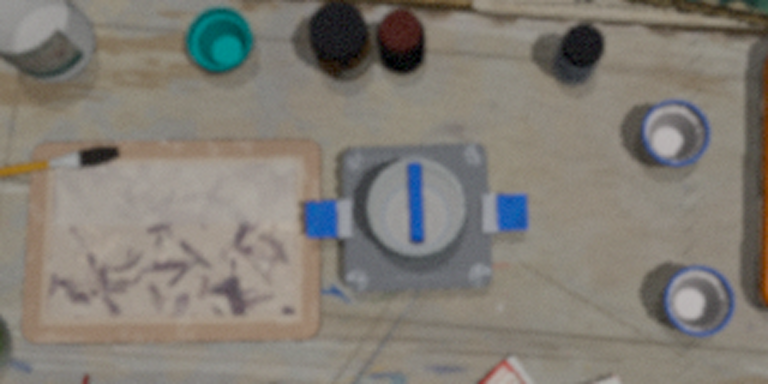

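View pics/s1.png

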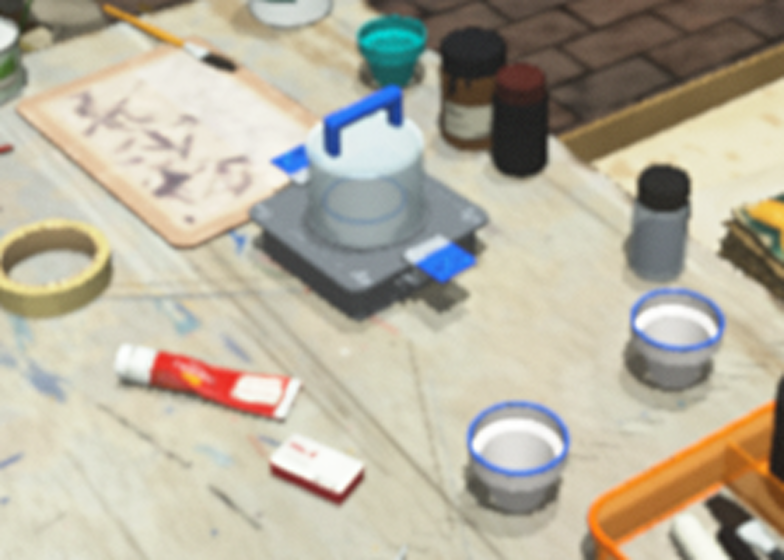

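Top crop: mat corners at about (38,142), (321,139), (320,341), (22,340). The flange spans (341–490, 146–290). Rims are at (675,132) and (698,300), and the handle bar runs from (415,164) to (417,241). The side crop shows the same rims at (676,320) and (518,443), clear of clutter. Only the left edge of the tool box is near pot_a.

```bash
cat >> h.py <<'E'
def rim(c,box):
    x0,y0,x1,y1=box
    hsv=cv2.cvtColor(c.im,cv2.COLOR_BGR2HSV)[y0:y1,x0:x1]
    m=cv2.inRange(hsv,(100,70,40),(128,255,255)); n,l,st,_=cv2.connectedComponentsWithStats(m,connectivity=8)
    m=np.isin(l,[i for i in range(1,n) if st[i,4]>=5])
    ys,xs=np.nonzero(m); e=cv2.fitEllipse(cv2.convexHull(np.c_[xs+x0,ys+y0].astype(np.float32)))
    return np.array(e[0]),np.round(e[1],1)
E
cat > m1.py <<'E'
from h import *
S=Cam('side');T=Cam('top')
for nm,bs,bt in(('far',(380,295,425,345),(392,222,430,262)),('near',(322,338,368,388),(402,291,440,332))):
    es,et=rim(S,bs),rim(T,bt); print(nm,es,et,tri(S,es[0],T,et[0]), T.atz(et[0],52).round(1),S.atz(es[0],52).round(1))
tc=lambda x,y:np.array([130+x/2.4,185+y/2.4]); sc=lambda x,y:np.array([160+x/2.8,200+y/2.8])
for nm,s,t in(('handle',(289.5,240.3),(302.8,268.8)),('tabL',(264.3,256.7),(263.6,275.9)),('tabR',(318.9,293.2),(343,273)),
  ('bar+x',sc(398,94),tc(415,165)),('bar-x',sc(330,130),tc(417,241)),
  ('turq',sc(391,36),tc(220,40)),('bl_cap',sc(521,85),tc(401,32)),('cl_cap',sc(663,186),tc(583,45)),('br_cap',sc(474,50),tc(338,29))): print(nm,tri(S,np.array(s),T,np.array(t)))
for k,z in(((38,142),4),((321,139),4),((320,341),4),((22,340),4),((343,148),36),((485,146),36),((491,287),36),((341,289),36)): print(k,T.atz(tc(*k),z).round(1))
for k in((18,106),(190,38),(186,246)):print('side mat',S.atz(sc(*k),4).round(1))
E
python3 m1.py
```

```text
far (array([401.45040894, 313.99694824]), array([22.2, 33.8])) (array([410.8699646 , 240.06703186]), array([27.3, 28.4])) (array([ 602.9, -112.8,   47.7]), np.float64(0.25)) [ 601.3 -111.6   52. ] [ 599.8 -116.6   52. ]
near (array([344.69613647, 356.42559814]), array([26.7, 36.4])) (array([420.60424805, 310.03237915]), array([28.4, 29.6])) (array([ 438.8, -141.9,   47.6]), np.float64(0.24)) [ 437.9 -140.7   52. ] [ 436.4 -145.7   52. ]
handle (array([500. , 136.6, 132.6]), np.float64(0.19))
tabL (array([487.2, 230.4,  43.6]), np.float64(0.44))
tabR (array([510.8,  43.4,  43.4]), np.float64(0.12))
bar+x (array([533.3, 138.7, 136.1]), np.float64(0.5))
bar-x (array([465.3, 130.7, 133. ]), np.float64(0.92))
turq (array([661. , 349. ,  47.4]), np.float64(0.52))
bl_cap (array([674.6, 165.5,  79.8]), np.float64(0.36))
cl_cap (array([676.2, -13.9,  77.2]), np.float64(0.1))
br_cap (array([670.2, 227.1,  86.8]), np.float64(0.23))
(38, 142) [547.9 532.7   4. ]
(321, 139) [575.  242.2   4. ]
(320, 341) [370.6 222.3   4. ]
(22, 340) [347.3 518.3   4. ]
(343, 148) [561.4 215.6  36. ]
(485, 146) [575.1  73.8  36. ]
(491, 287) [435.4  57.7  36. ]
(341, 289) [421.4 203.9  36. ]
side mat [350.4 508.8   4. ]
side mat [539. 528.   4.]
side mat [379.9 224.2   4. ]
```

Triangulated z comes out about 4 mm low everywhere, which is calibration bias; the text heights fit.

| Item | x, y (mm) | Yaw | Check |
|---|---|---|---|
| Caddy centre | (499, 137) | ≈7° | Tabs 188 mm apart, 187 expected |
| Mat centre | (460, 379) | ≈5° | |
| Far pot | (602, −114) | | |
| Near pot | (438, −143) | | |

I'll start with the left clip, with the fingers' closing line along the caddy's x so the body clears the dome.

Call:
step_arm([
  [0,0,10.5,0,0,0,0],
  [0,0,10.5,0,0,0,0],
  [0,0,10.5,0,0,0,0],
  [0,0,10.5,0,0,0,0],
  [0,0,10.5,0,0,0,0],
  [0,0,10.5,0,0,0,0],
  [0,0,0,-48,36,0,0],
  [0,0,0,-48,36,0,0],
], force=20)

```text
time_s: 1.3
ee_pos: [275.7, 456.0, 213.8]
ee_rot: [180.0, 0.0, 97.7]
force: [0.7, 1.4, -0.4]
gripper_width: 14.2
gripper_force: 0.0
```

Call:
step_arm([
  [0,0,0.5,-47,36,0,0],
  [0,0,0,-47,36,0,0],
  [0,0,0,-47,36,0,0],
  [0,0,0,-47,36,0,0],
  [0,0,0,-46,36,0,0],
  [0,0,0,0,0,55,0],
  [0,0,0,0,0,50,0],
  [0,0,0,0,0,44,0],
])

```text
time_s: 2.3
ee_pos: [482.9, 246.6, 63.3]
ee_rot: [-180.0, 0.0, 97.0]
force: [-0.2, 0.2, -0.7]
gripper_width: 0.3
gripper_force: 0.0
```

Call:
step_arm([
  [0,0,0,0,0,10,0],
  [0,0,0,0,0,6,0],
  [0,0,0,0,0,5,0],
  [0,0,0,0,0,5,0],
  [0,0,0,0,0,5,0],
  [0,0,0,0,0,5,0],
  [0,0,0,0,0,3,0],
  [0,0,0,0,0,2,0],
])

```text
time_s: 3.3
ee_pos: [484.9, 252.1, 26.6]
ee_rot: [179.6, -0.5, 96.9]
force: [-3.0, 14.8, 3.8]
gripper_width: 0.5
gripper_force: 5.8
```

Call:
step_arm([
  [0,0,0,0,0,2,0],
  [0,0,0,0,0,2,0],
  [0,0,0,0,0,2,0],
  [0,0,0,0,0,1,0],
  [0,0,0,0,0,1,0],
  [0,0,0,0,0,1,0],
  [0,0,0,0,0,0,0],
  [0,0,0,0,0,0,0],
])

```text
time_s: 4.3
ee_pos: [484.9, 251.7, 17.1]
ee_rot: [179.6, -0.5, 96.9]
force: [-2.4, 11.8, 2.2]
gripper_width: 0.5
gripper_force: 5.5
```

Call:
step_arm([
  [0,0,0,12,0,0,0],
  [0,0,0,0,0,-50,0],
  [0,0,0,0,0,-60,0],
  [0,0,0,0,0,-50,0],
  [0,0,0,-59,0,0,0],
  [0,0,0,-59,0,0,0],
  [0,0,0,-59,0,0,0],
  [0,0,0,-59,0,0,0],
])

```text
time_s: 5.3
ee_pos: [510.9, 23.0, 175.9]
ee_rot: [179.9, 0.0, 97.1]
force: [0.6, 1.2, -0.0]
gripper_width: 0.1
gripper_force: 0.0
```

```bash
python3 - <<'E'
from h import *
T=Cam('top');S=Cam('side')
for c in(S,T):
    print([b for b in c.blue(8)[2] if 220<b[1][1]<310 and 240<b[1][0]<360])
E
```

```text
[(20, [276, 230, 28, 26, 259], [289.4, 240.2]), (22, [309, 286, 21, 15, 194], [319.2, 293.3])]
[(4, [300, 253, 6, 33, 174], [302.7, 268.3]), (5, [259, 270, 7, 16, 97], [262.1, 277.6])]
```

Call:
step_arm([
  [0,0,0,1,0,58,0],
  [0,0,0,0,0,56,0],
  [0,0,0,0,0,10,0],
  [0,0,0,0,0,6,0],
  [0,0,0,0,0,5,0],
  [0,0,0,0,0,5,0],
  [0,0,0,0,0,5,0],
  [0,0,0,0,0,5,0],
])

```text
time_s: 6.4
ee_pos: [513.4, 21.1, 28.4]
ee_rot: [179.7, 0.5, 97.4]
force: [-0.7, -22.5, 7.2]
gripper_width: 0.6
gripper_force: 9.2
```

Call:
step_arm([
  [0,0,0,0,0,3,0],
  [0,0,0,0,0,3,0],
  [0,0,0,0,0,2,0],
  [0,0,0,0,0,1,0],
  [0,0,0,0,0,1,0],
  [0,0,0,0,0,0,0],
  [0,0,0,0,0,0,0],
  [0,0,0,0,0,0,0],
])

```text
time_s: 7.4
ee_pos: [513.4, 21.0, 18.6]
ee_rot: [179.7, 0.5, 97.4]
force: [-1.4, -20.4, 10.0]
gripper_width: 0.6
gripper_force: 11.3
```

Call:
step_arm([
  [0,0,0,-8,0,0,0],
  [0,0,0,0,0,-55,0],
  [0,0,0,0,0,-55,0],
  [0,0,0,0,0,-55,0.6],
  [0,0,-10.5,0,0,0,0.6],
  [0,0,-10.5,0,0,0,0.6],
  [0,0,-10.5,0,0,0,0.6],
  [0,0,-10.5,0,0,0,0.6],
])

```text
time_s: 8.4
ee_pos: [512.4, 18.3, 181.9]
ee_rot: [179.8, 0.1, 139.4]
force: [0.2, 0.8, -0.3]
gripper_width: 47.5
gripper_force: 0.0
```

```bash
python3 - <<'E'
from h import *
T=Cam('top');S=Cam('side')
for c in(S,T):
    print([b for b in c.blue(8)[2] if 220<b[1][1]<310 and 240<b[1][0]<360])
a=np.radians(7.2);ex=np.array([np.cos(a),np.sin(a),0]);ey=np.array([-np.sin(a),np.cos(a),0])
C=np.array([499,137,0])
for s in(1,-1):
  for th in(0,.5,.7,.8,.92):
    P=[]
    for r in(10,41):
      for w in(-18,18):
        y=68+r*np.cos(th)+22*np.sin(th); z=24-r*np.sin(th)+22*np.cos(th)
        P.append(C+ex*w+ey*s*y+[0,0,z])
    P=np.array(P)
    print(s,th,T.proj(P).mean(0).round(1),np.ptp(T.proj(P),axis=0).round(1),S.proj(P).mean(0).round(1),np.ptp(S.proj(P),axis=0).round(1))
k=np.hstack([cv2.resize(S.im[210:320,235:355],None,fx=3.3,fy=3.3),cv2.resize(T.im[220:330,240:360],None,fx=3.3,fy=3.3)])
cv2.imwrite('pics/c2.png',k)
E
```

```text
[(65, [276, 230, 28, 26, 260], [289.4, 240.2]), (67, [312, 296, 18, 19, 212], [320.6, 305.3])]
[(4, [300, 253, 6, 33, 177], [302.7, 268.1]), (8, [259, 271, 7, 15, 95], [262.1, 277.6])]
1 0 [263.6 276.2] [13.5 15.7] [264.8 256. ] [20.4 11.4]
1 0.5 [261.1 277.1] [11.1 16.3] [263.3 259.9] [18.8  6.3]
1 0.7 [261.  277.5] [ 9.4 16.4] [263.3 262.1] [17.7  8.7]
1 0.8 [261.2 277.7] [ 8.4 16.5] [263.4 263.3] [17.1  9.9]
1 0.92 [261.6 277.9] [ 7.1 16.5] [263.7 264.7] [16.2 11.2]
-1 0 [342.8 272.7] [14.  15.7] [318.5 292.1] [22.4 13.7]
-1 0.5 [345.5 273.5] [11.8 15.3] [320.9 299.3] [21.2 18.6]
-1 0.7 [345.6 273.8] [10.1 15.6] [321.2 301.9] [20.1 19.7]
-1 0.8 [345.4 274. ] [ 9.2 15.7] [321.2 303.1] [19.4 20.1]
-1 0.92 [345.  274.3] [ 7.9 15.8] [321.  304.4] [18.5 20.4]
```

View pics/c2.png

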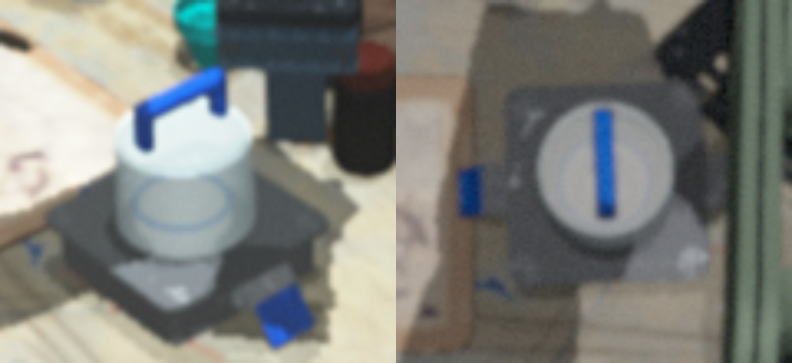

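The side crop shows the right clip tilted out, with its tab at crop (285,315). The top crop shows the left tab foreshortened to 7 px. Both fit the 0.92 rad projection. The handle is undisturbed, so I'll go for it.

Call:
step_arm([
  [0,0,-10.5,0,0,0,0.6],
  [0,0,-10.5,0,0,0,0.6],
  [0,0,-10.5,0,0,0,0.6],
  [0,0,-10.5,0,0,0,0.6],
  [0,0,-5.6,0,0,0,0.6],
  [0,0,0,-1,59.5,0,0.6],
  [0,0,0,-1,59.5,0,0.6],
  [0,0,0,0,0,0,0.6],
])

```text
time_s: 9.5
ee_pos: [499.6, 139.9, 181.1]
ee_rot: [179.9, 0.1, -173.2]
force: [0.5, -1.0, 0.2]
gripper_width: 54.7
gripper_force: 0.0
```

Call:
step_arm([
  [0,0,0,0,-3,20,0.6],
  [0,0,0,0,0,20,0.6],
  [0,0,0,0,0,14,0.6],
  [0,0,0,0,0,6,0.6],
  [0,0,0,0,0,0,0],
  [0,0,0,0,0,0,0],
  [0,0,0,0,0,0,0],
  [0,0,0,0,0,0,0],
], force=30)

```text
time_s: 10.5
ee_pos: [500.2, 133.4, 120.3]
ee_rot: [180.0, 0.0, -173.3]
force: [-1.0, 3.1, 1.4]
gripper_width: 17.6
gripper_force: 1.2
```

Call:
step_arm([
  [0,0,0,0,0,0,0],
  [0,0,0,0,0,0,0],
  [0,0,0,0,0,0,0],
  [0,0,0,0,0,-5,0],
  [0,0,0,0,0,-10,0],
  [0,0,0,0,0,-15,0],
  [0,0,0,0,0,-20,0],
  [0,0,0,0,0,-20,0],
])

```text
time_s: 11.5
ee_pos: [500.1, 133.1, 191.5]
ee_rot: [-180.0, 0.0, -173.3]
force: [-0.4, 1.0, -3.1]
gripper_width: 13.6
gripper_force: 30.0
```

Call:
step_arm([
  [0,0,0,3,25,0,0],
  [0,0,0,3,45,0,0],
  [0,0,0,3,55,0,0],
  [0,0,0,3,55,0,0],
  [0,0,0,3,45,0,0],
  [0,0,0,1,25,20,0],
  [0,0,0,0,0,30,0],
  [0,0,0,0,0,25,0],
])

```text
time_s: 12.5
ee_pos: [454.4, 378.6, 112.8]
ee_rot: [-179.9, -0.1, -173.3]
force: [-0.1, 1.4, -2.9]
gripper_width: 13.8
gripper_force: 30.0
```

Call:
step_arm([
  [0,0,0,0,0,7,0],
  [0,0,0,0,0,5,0],
  [0,0,0,0,0,4,0],
  [0,0,0,0,0,2,0],
  [0,0,0,0,0,2,0],
  [0,0,0,0,0,1,0],
  [0,0,0,0,0,0,0],
  [0,0,0,0,0,0,0],
])

```text
time_s: 13.5
ee_pos: [455.1, 379.8, 94.1]
ee_rot: [180.0, 0.0, -173.3]
force: [0.1, 0.7, -2.0]
gripper_width: 14.0
gripper_force: 30.0
```

Almost down: the force is starting to ease. I'll lower a little further and release.

Call:
step_arm([
  [0,0,0,0,0,1,0],
  [0,0,0,0,0,1,0],
  [0,0,0,0,0,0,0],
  [0,0,0,0,0,0,0.6],
  [0,0,0,0,0,0,0.6],
  [0,0,0,0,0,0,0.6],
  [0,0,0,0,0,0,0.6],
  [0,0,0,0,0,-5,0.6],
])

```text
time_s: 14.5
ee_pos: [454.8, 379.5, 96.8]
ee_rot: [-180.0, -0.0, -173.3]
force: [0.5, 0.4, 0.2]
gripper_width: 54.8
gripper_force: 0.0
```

Call:
step_arm([
  [0,0,0,0,0,-25,0.6],
  [0,0,0,0,0,-50,0.6],
  [0,0,10,0,0,-50,1],
  [0,0,10,0,0,-30,1],
  [0,0,10,0,0,0,1],
  [0,0,10,0,0,0,1],
  [0,0,10,0,0,0,1],
  [0,0,10,0,0,0,1],
])

```text
time_s: 15.5
ee_pos: [454.9, 379.6, 252.4]
ee_rot: [180.0, -0.0, 126.4]
force: [-1.0, -0.3, -0.6]
gripper_width: 91.1
gripper_force: 0.0
```

Call:
step_arm([
  [0,0,10,0,0,0,1],
  [0,0,10,0,0,0,1],
  [0,0,10,0,0,0,1],
  [0,0,0,-58,0,0,1],
  [0,0,0,-58,0,0,1],
  [0,0,0,-58,0,0,1],
  [0,0,0,-58,0,0,1],
  [0,0,0,-58,0,0,1],
])

```text
time_s: 16.5
ee_pos: [488.8, 89.9, 252.5]
ee_rot: [179.9, -0.0, 96.7]
force: [1.2, 0.1, 1.7]
gripper_width: 91.1
gripper_force: 0.0
```

Call:
step_arm([
  [0,0,0,-56.5,-19.5,0,1],
  [0,0,0,-56.5,-19.5,0,1],
  [0,0,0,-56.5,-19.5,0,1],
  [0,0,0,-56.5,-19.5,0,1],
  [0,0,0,0,0,40,1],
  [0,0,0,0,0,50,1],
  [0,0,0,0,0,40,1],
  [0,0,0,0,0,0,1],
])

```text
time_s: 17.5
ee_pos: [435.5, -141.2, 120.1]
ee_rot: [-179.7, -0.2, 96.7]
force: [0.5, -1.0, 0.4]
gripper_width: 91.2
gripper_force: 0.0
```

```bash
python3 - <<'E'
from h import *
T=Cam('top');S=Cam('side')
A=cv2.resize(S.im[200:410,170:420],None,fx=1.6,fy=1.6,interpolation=2);B=cv2.resize(T.im[210:350,140:450],None,fx=1.6,fy=1.6,interpolation=2)
k=np.zeros((600,500,3),np.uint8);k[:A.shape[0],:A.shape[1]]=A;k[340:340+B.shape[0],:B.shape[1]]=B
cv2.imwrite('pics/d.png',k)
for c in(S,T):print(c.blue(6)[2])
E
```

```text
[(2, [438, 138, 2, 6, 8], [438.5, 140.2]), (4, [471, 154, 6, 11, 27], [473.6, 158.1]), (5, [504, 163, 10, 10, 63], [508.5, 167.0]), (9, [208, 204, 26, 21, 195], [220.0, 212.4]), (13, [274, 261, 32, 20, 152], [290.6, 269.6]), (16, [386, 303, 14, 11, 25], [390.9, 306.6]), (17, [401, 304, 10, 3, 11], [405.8, 304.6]), (18, [386, 307, 33, 18, 71], [405.5, 319.2]), (19, [339, 343, 9, 2, 12], [343.0, 343.8]), (21, [328, 344, 35, 26, 115], [348.9, 359.9]), (22, [327, 351, 3, 7, 7], [327.6, 354.0]), (23, [472, 392, 13, 10, 68], [478.5, 396.3]), (24, [243, 449, 60, 31, 746], [269.8, 464.8])]
[(1, [379, 17, 4, 4, 12], [380.5, 18.4]), (2, [577, 126, 3, 3, 7], [578.0, 126.7]), (3, [415, 228, 10, 20, 26], [421.6, 236.0]), (6, [397, 239, 13, 15, 28], [402.0, 247.9]), (7, [491, 248, 4, 16, 48], [493.0, 255.2]), (8, [412, 250, 9, 4, 11], [416.3, 251.8]), (9, [288, 261, 30, 29, 134], [302.2, 274.9]), (10, [189, 266, 8, 33, 202], [191.7, 281.7]), (11, [341, 268, 8, 15, 102], [344.8, 274.5]), (12, [259, 270, 8, 15, 93], [262.5, 277.5]), (14, [408, 302, 2, 4, 6], [408.5, 303.5]), (18, [426, 322, 4, 2, 8], [427.5, 322.5])]
```

View pics/d.png

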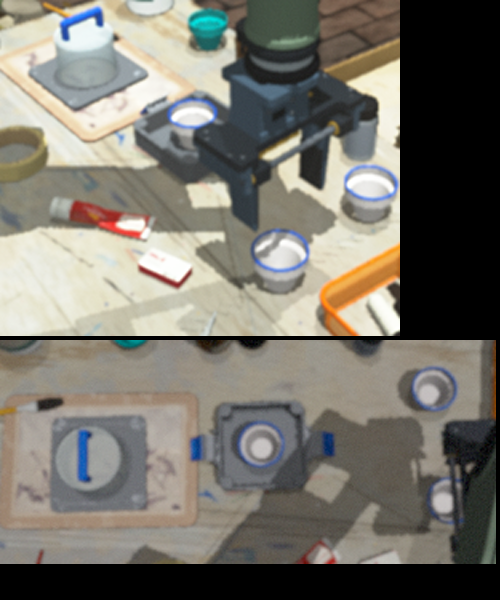

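The picture shows the cover flat and upright on the mat (top crop (97,460)), both clips out, and the home pot in the middle of the caddy at (262,443). The bottles look untouched. The gripper straddles the near pot, so I'll descend and grip.

Call:
step_arm([
  [0,0,0,-2,1.5,25,1],
  [0,0,0,0,0,25,1],
  [0,0,0,0,0,18,1],
  [0,0,0,0,0,10,1],
  [0,0,0,0,0,5,1],
  [0,0,0,0,0,0,0.5],
  [0,0,0,0,0,0,0.5],
  [0,0,0,0,0,0,0.5],
], force=15)

```text
time_s: 18.6
ee_pos: [439.6, -143.8, 39.4]
ee_rot: [180.0, 0.0, 96.7]
force: [-0.6, 0.5, 1.9]
gripper_width: 66.6
gripper_force: 15.0
```

```bash
python3 - <<'E'
from h import *
T=Cam('top');S=Cam('side');print(state()['gripper_width'],state()['gripper_force'],state()['ee_pos'])
es,et=rim(S,(268,252,312,300)),rim(T,(283,256,323,295))
print('home',es,et,tri(S,es[0],T,et[0]),T.atz(et[0],56).round(1),S.atz(es[0],56).round(1))
E
```

```text
66.37194511503436 15.000826343894005 [ 439.61998862 -143.82737484   39.44552347]
home (array([289.83096313, 270.22775269]), array([19.2, 32.4])) (array([302.5324707 , 274.77508545]), array([29.6, 30. ])) (array([497.7, 138. ,  53.7]), np.float64(0.29)) [496.7 138.3  56. ] [496.7 135.1  56. ]
```

Call:
step_arm([
  [0,0,0,0,0,-15,0.5],
  [0,0,0,0,0,-35,0.5],
  [0,0,0,25,8,-40,0.5],
  [0,0,0,54,18,0,0.5],
  [0,0,0,55,19,0,0.5],
  [0,0,0,55,18,0,0.5],
  [0,0,0,50,17,0,0.5],
  [0,0,0,32,11,0,0.5],
])

```text
time_s: 19.7
ee_pos: [498.3, 138.4, 128.8]
ee_rot: [180.0, -0.0, 96.8]
force: [0.2, -1.0, -1.2]
gripper_width: 66.3
gripper_force: 15.0
```

Call:
step_arm([
  [0,0,0,0,0,10,0.5],
  [0,0,0,0,0,10,0.5],
  [0,0,0,0,0,10,0.5],
  [0,0,0,0,0,0,0.5],
  [0,0,0,0,0,0,0.5],
  [0,0,0,0,0,0,0.5],
  [0,0,0,0,0,0,0.5],
  [0,0,0,0,0,0,0.5],
])

```text
time_s: 20.7
ee_pos: [498.3, 136.1, 99.1]
ee_rot: [180.0, -0.0, 96.7]
force: [1.0, -1.4, -0.7]
gripper_width: 66.3
gripper_force: 15.0
```

```bash
python3 - <<'E'
from h import *
T=Cam('top');S=Cam('side')
A=cv2.resize(S.im[200:320,230:350],None,fx=3.3,fy=3.3,interpolation=2);B=cv2.resize(T.im[220:340,240:360],None,fx=3.3,fy=3.3,interpolation=2)
cv2.imwrite('pics/e.png',np.hstack([A,B]))
for c in(S,T):print([b for b in c.blue(5)[2] if 200<b[1][1]<310 and 240<b[1][0]<360])
E
```

```text
[(18, [282, 241, 24, 18, 75], [297.3, 251.1]), (19, [275, 264, 31, 16, 100], [291.4, 273.5]), (20, [258, 268, 4, 3, 7], [259.7, 269.0]), (22, [312, 296, 18, 19, 218], [320.6, 305.4])]
[(10, [259, 271, 7, 15, 84], [261.7, 277.9])]
```

View pics/e.png

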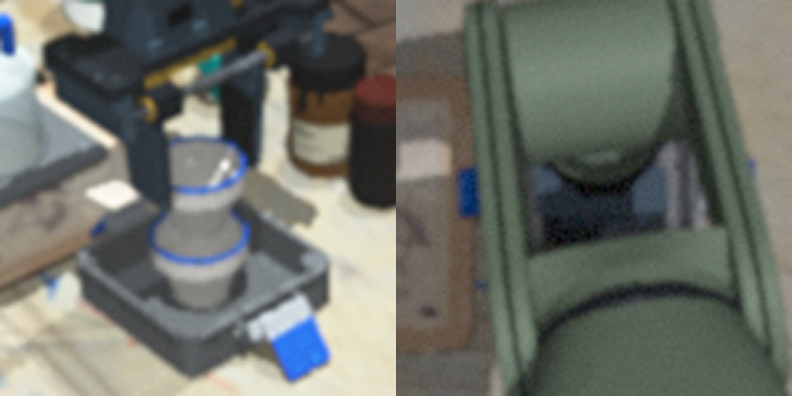

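The side crop shows the held pot's rim around crop (207,165), above the home rim at (200,240). The arm hides this spot from the top view. I'll compare the two rims from the side using their right and bottom extents.

```bash
cat > rel.py <<'E'
from h import *
import sys
def ext(c,box,z):
    x0,y0,x1,y1=box
    m=cv2.inRange(cv2.cvtColor(c.im,cv2.COLOR_BGR2HSV)[y0:y1,x0:x1],(100,70,40),(128,255,255))
    ys,xs=np.nonzero(m); t=np.linspace(0,6.283,180)
    xs=np.sort(xs);ys=np.sort(ys)
    print('ext',x0+xs[-1],y0+ys[-1],len(xs))
    def f(p):
        q=c.proj(np.c_[p[0]+34*np.cos(t),p[1]+34*np.sin(t),0*t+z]); return q.max(0)-[x0+xs[-1],y0+ys[-1]]
    return least_squares(f,[498,136]).x.round(1)
E
python3 - <<'E'
from rel import *
S=Cam('side'); z=state()['ee_pos'];print(z)
print('held',ext(S,(284,238,312,261),z[2]+12.6)); print('home',ext(S,(272,262,312,286),56))
E
```

```text
[498.17013863 136.10855645  99.01044305]
ext 307 258 100
held [501.4 132.5]
ext 306 279 124
home [499.  135.2]
```

Call:
step_arm([
  [0,0,0,2,-1.3,0,0.5],
  [0,0,0,0,0,6,0.5],
  [0,0,0,0,0,6,0.5],
  [0,0,0,0,0,6,0.5],
  [0,0,0,0,0,6,0.5],
  [0,0,0,0,0,5,0.5],
  [0,0,0,0,0,4,0.5],
  [0,0,0,0,0,3,0.5],
])

```text
time_s: 21.85
ee_pos: [496.7, 137.8, 62.7]
ee_rot: [180.0, 0.0, 96.7]
force: [0.5, -1.8, -1.4]
gripper_width: 66.4
gripper_force: 15.0
```

Call:
step_arm([
  [0,0,0,0,0,1,0.5],
  [0,0,0,0,0,1,0.5],
  [0,0,0,0,0,1,0.5],
  [0,0,0,0,0,0.5,0.5],
  [0,0,0,0,0,0.5,0.5],
  [0,0,0,0,0,0,0.5],
  [0,0,0,0,0,0,0.5],
  [0,0,0,0,0,0,0.5],
])

```text
time_s: 22.85
ee_pos: [497.1, 137.8, 59.6]
ee_rot: [179.9, 0.0, 96.7]
force: [0.1, -2.2, 6.1]
gripper_width: 66.6
gripper_force: 15.0
```

Seated: z is 59.6 as expected, with 6 N of push-back. I'll release and rise.

Call:
step_arm([
  [0,0,0,0,0,-0.5,0.8],
  [0,0,0,0,0,0,0.95],
  [0,0,0,0,0,0,0.95],
  [0,0,0,0,0,0,0.95],
  [0,0,0,0,0,-10,0.95],
  [0,0,0,0,0,-30,0.95],
  [0,0,0,0,0,-50,1],
  [0,0,0,0,0,-50,1],
])

```text
time_s: 23.85
ee_pos: [496.5, 137.9, 201.5]
ee_rot: [180.0, -0.0, 96.7]
force: [1.4, 0.4, -0.0]
gripper_width: 91.4
gripper_force: 0.0
```

Call:
step_arm([
  [0,0,0,-52.6,15.2,0,1],
  [0,0,0,-52.6,15.2,0,1],
  [0,0,0,-52.6,15.2,0,1],
  [0,0,0,-52.6,15.2,0,1],
  [0,0,0,-52.6,15,0,1],
  [0,0,0,0,0,40,1],
  [0,0,0,0,0,40,1],
  [0,0,0,0,0,0,1],
])

```text
time_s: 24.85
ee_pos: [600.3, -114.2, 117.0]
ee_rot: [-179.6, -0.1, 96.7]
force: [0.9, 0.1, -0.1]
gripper_width: 91.6
gripper_force: 0.0
```

```bash
python3 - <<'E'
from h import *
T=Cam('top');S=Cam('side')
A=cv2.resize(S.im[180:360,250:450],None,fx=2,fy=2,interpolation=2);B=cv2.resize(T.im[180:360,240:440],None,fx=2,fy=2,interpolation=2)
cv2.imwrite('pics/f.png',np.hstack([A,B]));print(state()['ee_pos'])
es,et=rim(S,(268,235,312,266)),rim(T,(283,250,323,295))
print('stack',es,et,tri(S,es[0],T,et[0]),T.atz(et[0],72).round(1),S.atz(es[0],72).round(1))
E
```

```text
[ 603.35350967 -114.49785175  120.84251952]
stack (array([289.03070068, 264.46279907]), array([16.9, 30.5])) (array([302.20059204, 273.94537354]), array([30.7, 30.9])) (array([497.1, 138.7,  69.3]), np.float64(0.15)) [496.4 138.8  72. ] [495.5 135.2  72. ]
```

View pics/f.png

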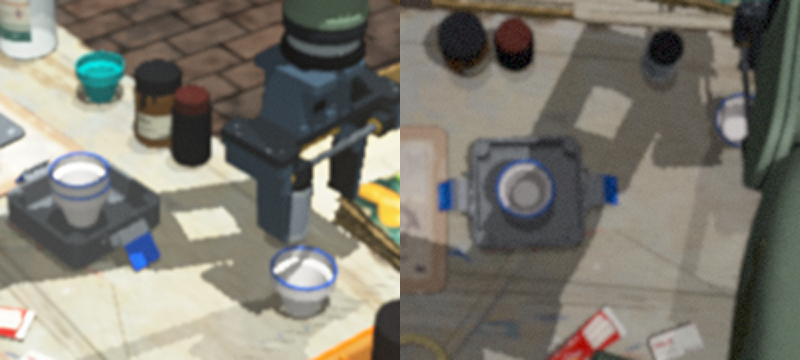

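The first pot is nested: the rim rose 15.6 mm and sits concentric at top crop (525,188), and the bottles are unmoved. The gripper is over the far pot at side crop (303,270) and clear of the clear bottle.

Call:
step_arm([
  [0,0,0,0,0,25,1],
  [0,0,0,0,0,25,1],
  [0,0,0,0,0,16,1],
  [0,0,0,0,0,10,1],
  [0,0,0,0,0,5,1],
  [0,0,0,0,0,0,0.5],
  [0,0,0,0,0,0,0.5],
  [0,0,0,0,0,0,0.5],
])

```text
time_s: 25.95
ee_pos: [602.9, -114.6, 38.9]
ee_rot: [179.9, 0.0, 96.7]
force: [0.4, -0.1, 1.0]
gripper_width: 64.6
gripper_force: 15.1
```

Call:
step_arm([
  [0,0,0,0,0,-10,0.5],
  [0,0,0,0,0,-30,0.5],
  [0,0,0,0,0,-40,0.5],
  [0,0,0,25,-7,-20,0.5],
  [0,0,0,50,-14,0,0.5],
  [0,0,0,58,-17,0,0.5],
  [0,0,0,55,-16,0,0.5],
  [0,0,0,45,-13,0,0.5],
])

```text
time_s: 26.95
ee_pos: [507.9, 110.9, 139.3]
ee_rot: [179.9, -0.0, 96.7]
force: [0.8, -0.3, -0.5]
gripper_width: 64.8
gripper_force: 15.0
```

Call:
step_arm([
  [0,0,0,30,-9,0,0.5],
  [0,0,0,0,0,8,0.5],
  [0,0,0,0,0,8,0.5],
  [0,0,0,0,0,6,0.5],
  [0,0,0,0,0,0,0.5],
  [0,0,0,0,0,0,0.5],
  [0,0,0,0,0,0,0.5],
  [0,0,0,0,0,0,0.5],
])

```text
time_s: 27.95
ee_pos: [496.6, 137.9, 116.6]
ee_rot: [180.0, -0.0, 96.7]
force: [-0.1, 1.2, -1.9]
gripper_width: 64.7
gripper_force: 15.0
```

```bash
python3 - <<'E'
from rel import *
S=Cam('side'); s=state();z=s['ee_pos'];print(z,s['gripper_width'])
A=cv2.resize(S.im[190:320,230:360],None,fx=4,fy=4,interpolation=2);cv2.imwrite('pics/g.png',A)
h=z[2]+13.1
v=S.proj([[498,136,h],[498,136,72]]).astype(int);print(v)
print('held',ext(S,(v[0,0]-8,v[0,1]-12,v[0,0]+24,v[0,1]+14),h)); print('stack',ext(S,(v[1,0]-20,v[1,1]+2,v[1,0]+24,v[1,1]+16),72))
E
```

```text
[496.54175892 137.89774011 116.61642088] 64.23986758863292
[[288 241]
 [289 263]]
ext 306 251 99
held [499.7 133. ]
ext 305 278 124
stack [487.5 121.2]
```

View pics/g.png

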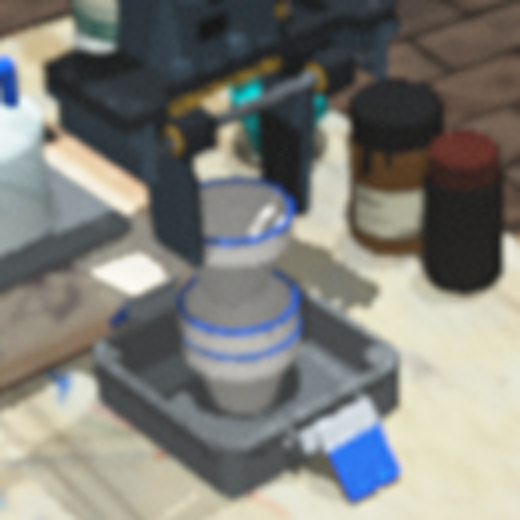

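The held pot's right edge is at crop x 295 and the stack rim spans 179–301, so they line up to within about 1–2 mm. Lowering gently.

Call:
step_arm([
  [0,0,0,-0.5,1,4,0.5],
  [0,0,0,0,0,7,0.5],
  [0,0,0,0,0,7,0.5],
  [0,0,0,0,0,6,0.5],
  [0,0,0,0,0,5,0.5],
  [0,0,0,0,0,4,0.5],
  [0,0,0,0,0,3,0.5],
  [0,0,0,0,0,2,0.5],
])

```text
time_s: 29.0
ee_pos: [497.5, 137.5, 78.3]
ee_rot: [180.0, -0.0, 96.7]
force: [-0.6, 0.9, -1.0]
gripper_width: 64.7
gripper_force: 15.0
```

Call:
step_arm([
  [0,0,0,0,0,1,0.5],
  [0,0,0,0,0,1,0.5],
  [0,0,0,0,0,1,0.5],
  [0,0,0,0,0,0.5,0.5],
  [0,0,0,0,0,0.5,0.5],
  [0,0,0,0,0,0,0.5],
  [0,0,0,0,0,0,0.5],
  [0,0,0,0,0,0,0.5],
])

```text
time_s: 30.0
ee_pos: [497.7, 137.6, 74.8]
ee_rot: [180.0, -0.0, 96.7]
force: [-1.7, 0.0, 5.8]
gripper_width: 64.3
gripper_force: 15.0
```

Seated at z 74.8 (expected 74.9). Releasing, rising, and backing clear for a check.

Call:
step_arm([
  [0,0,0,0,0,-0.5,0.8],
  [0,0,0,0,0,0,0.95],
  [0,0,0,0,0,0,0.95],
  [0,0,0,0,0,0,0.95],
  [0,0,0,0,0,-10,0.95],
  [0,0,0,0,0,-30,0.95],
  [0,0,0,0,0,-50,1],
  [0,0,0,0,0,-50,1],
])

```text
time_s: 31.0
ee_pos: [497.3, 137.5, 217.0]
ee_rot: [180.0, -0.0, 96.7]
force: [1.3, -0.3, -0.8]
gripper_width: 91.1
gripper_force: 0.0
```

Call:
step_arm([
  [0,0,0,-50,-20,0,1],
  [0,0,0,-55,-20,0,1],
  [0,0,0,-55,-20,0,1],
  [0,0,0,-50,-20,0,1],
  [0,0,0,-30,-10,0,1],
  [0,0,0,0,0,0,1],
  [0,0,0,0,0,0,1],
  [0,0,0,0,0,0,1],
])

```text
time_s: 32.0
ee_pos: [436.3, -110.4, 215.0]
ee_rot: [180.0, -0.0, 96.8]
force: [0.8, -0.0, -0.6]
gripper_width: 91.2
gripper_force: 0.0
```

```bash
python3 - <<'E'
from h import *
T=Cam('top');S=Cam('side');print(state()['ee_pos'])
A=cv2.resize(S.im[190:320,190:370],None,fx=2.2,fy=2.2,interpolation=2);B=cv2.resize(T.im[180:310,150:330],None,fx=2.2,fy=2.2,interpolation=2)
cv2.imwrite('pics/i.png',np.hstack([A,B]))
es,et=rim(S,(268,230,312,266)),rim(T,(283,250,323,295))
print('stack',es,et,tri(S,es[0],T,et[0]))
for c in(S,T):print([b for b in c.blue(8)[2] if 190<b[1][1]<310 and 170<b[1][0]<360])
E
```

```text
[ 436.29378534 -110.46345622  214.97469014]
stack (array([292.53585815, 257.05865479]), array([18. , 39.1])) (array([302.10952759, 273.19515991]), array([31.3, 32. ])) (array([500.6, 136.4,  87.9]), np.float64(2.13))
[(15, [327, 192, 10, 6, 24], [331.7, 194.6]), (21, [208, 204, 26, 21, 193], [220.1, 212.4]), (26, [274, 255, 7, 11, 20], [276.0, 260.8]), (32, [312, 296, 18, 19, 212], [320.7, 305.1])]
[(4, [287, 259, 31, 30, 188], [302.9, 274.4]), (5, [189, 266, 8, 33, 199], [191.7, 281.6]), (6, [341, 268, 8, 14, 101], [344.7, 274.3]), (7, [259, 270, 8, 15, 94], [262.5, 277.5])]
```

View pics/i.png

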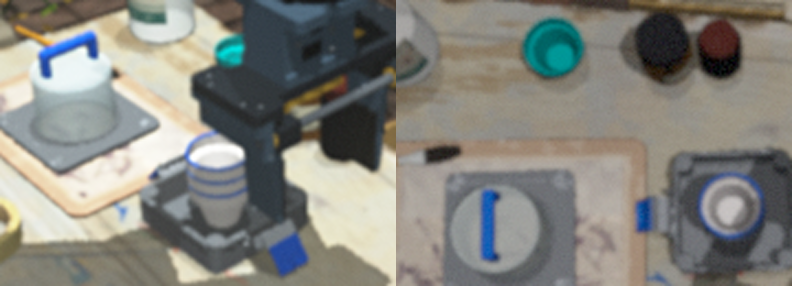

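Three rims are stacked parallel in the caddy (side crop (215,165)) and concentric from above ((730,208)). The cover is flat on the mat, both clips are out, and the bottles are in place, so I'm handing it in.

```bash
python3 -c "
from workcell import *
print(job_done())"
```

```text
the job is handed in; nothing more can be done
None
```

I handed the job in at about 32 s of the 72 s allowed: the three pots are nested in the caddy, the cover is upright on the mat, both clips are open and the bottles look undisturbed, by the final pictures, since `job_done()` returned no verdict.

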